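Hold a sensor probe down on a sprung fixture for screwing

ROBOT

A 7-joint arm with a two-finger parallel gripper is mounted at the origin on the work surface. World frame = base frame: x ahead of the robot, y to its left, z up, the work surface at z = 0. Lengths are in m, angles in rad, forces in N, time in s.
With the tool pointing down it reaches from about 0.4 to 0.85 m from the base axis. Payload 10.4 kg.
Tool frame: the origin (TCP) lies on the mounting face of the last link; the fingertips stand r.tips_ahead ahead of it and the grasp point (between the pads) lies 164 mm ahead of it (r.tips_ahead is the distance from the TCP to the fingertips, in m); z points along the fingers, y is the line along which they close (so a half turn about z gives the same grasp; the last joint's range is limited). The gripper opens to 87 mm and grips with 3 to 60 N. Pads are 19 mm wide; open, the fingers measure 117 mm over their backs; the gripper's body (75 mm by 190 mm) begins 51 mm behind the grasp point.
Start: joints at [-1.293, 0.332, -0.065, 1.46, 0.022, 1.35, -0.088], TCP at [0.185, 0.597, 0.405] pointing down, gripper open.
Joint ranges: [-2.6, 2.6], [-0.5, 2.12], [-1.47, 1.34], [0.16, 2.42], [-1.27, 4.41], [0.06, 2.06], [-2.6, 2.6]. Speed limits (rad/s): [2.22, 2.22, 2.79, 2.79, 3.14, 3.14, 3.14].

INTERFACE

Orientations are given as a unit quaternion [x, y, z, w].
In Python, from bench import telemetry, imaging, job, r gives the robot as it stands.
- The arm moves only by the tool move_arm, never from a script. Its argument "steps" is a list of rows, each an object of numbers: "dx", "dy", "dz": the shift along the tool's x, y, z in cm; "spin": the turn about the tool's z in rad. In form: [{"dx": .., "dy": .., "dz": .., "spin": ..}, ...]. A call has 1 to 12 rows; each row shifts and turns the commanded pose from where the row before left it, along the tool's axes as they then stand; what a row does not reach is not made up. A row lasts 1/10 s, in which the tool goes at most 50 mm and 8.59 degrees, less where a joint would pass 70% of its speed; a pose out of reach is approached as far as the arm can. A call with a gripper value outside its range is refused whole. "claw" is the finger opening in cm, from 0 to 8.7, set as the call begins (left out, the last holds). The fingers move at their own pace and stop on an object; "squeeze" is the grip in N (left out, the last holds). Time passes only in rows, so rows that do not move let the fingers close. It gives the time, the measured TCP pose, the force, the opening and the grip force at its end, in the units of the state.
- telemetry.read_state(): the state, without advancing time (a new reading comes with each control period).
- imaging.camera(name): name is "side" or "top" or "wrist"; returns a dict with "img" (400x640x3 uint8, red, green, blue), "camera_matrix" (3x3 intrinsics, pixels), "R" (3x3) and "t" (3): a world point X has camera coordinates R X + t. Camera axes: x right, y down, z forward; pixel columns grow to the right and rows downward; lengths in m; the calibration is good to about 2 mm. A picture is of the moment at which its call begins. There is no depth.
- job.close_job(): hands the job in; it is judged then, once.
The state is a dict: "time": time; "joint_positions": joint angles; "joint_vel": joint speeds; "joint_torque": joint torques, N m; "ee_pos": TCP position; "eef_rot": TCP orientation; "ft_force": force on the tool from outside, world axes, zero at the start; "torque": the same for the moment, N m; "width": finger opening in m; "grip_force": force on a finger pad.
Only numpy, scipy, OpenCV 4.12 (cv2) and the standard library are available. Lean on these libraries where they do the work, as an engineer would, in place of code of your own. Each camera call takes 0.05 s, during which the arm holds its last target. There are 200 camera calls.

TASK

Take the probe with the two-eared flange out of the wooden rack, slide its stem into the bore of the sprung aluminium plate on the grey fixture until the flange lies flat on the plate, its two ears in line with the plate's length so that the screw holes match. Then press it down steadily with about 12 N, which sinks the plate about 14 mm (never down to its stop), so that a colleague can put in the screws: finish while still gripping and pressing it, and leave the other two probes in the rack.

Things in the scene. Friction and masses are not known exactly. Their poses are not given: they have to be found in the camera images.
- ear_probe: The probe to fit, about 0.3 kg: aluminium flange 8 mm thick with two ears (84 mm over the ears along x, 46 mm along y, a screw hole in each ear); above it a black head; below it a steel stem of 16 mm diameter, 70 mm long, its last 10 mm tapering to 6 mm. Origin at the centre of the flange's underside, z up; a half turn about z makes no difference. Hangs in one of the rack's bores, ears roughly along the rack.
- head (a point): Centre of that probe's black rectangular head, 33 mm above its origin: 40 mm (x, along the ears) by 26 mm (y) by 50 mm tall, from the flange's top at 8 mm to 58 mm above the origin; grip it across its 26 mm. A steel connector of 18 mm diameter stands on it, up to 68 mm.
- disc_probe: Another probe, with a round flange of 62 mm diameter; origin at the centre of its flange's underside; same stem and head as the two-eared probe. Stays in the rack.
- square_probe: Another probe, with a square flange of 56 mm; origin at the centre of its flange's underside; same stem and head as the two-eared probe. Stays in the rack.
- rack: Fixed light wooden rack, 80 mm (x) by 290 mm (y), top at 85 mm; three upright bores of 18.5 mm in a row along its y axis, 95 mm apart, the middle one at its centre, with a probe in each (any order). Origin at the centre of its underside on the table.
- fixture: Fixed grey fixture: foot 170 mm (x) by 90 mm by 50 mm high, a 26 mm bore down its middle; two steel pillars, 12 mm diameter, 140 mm high, 64 mm either side of the middle along x, each with a 20 mm collar up to 112 mm (the ears fit between them); the sprung plate rides on the pillars. Origin at the centre of its underside on the table.
- seat (a point): Centre of the bore's mouth on the top face of the sprung aluminium plate (160 mm along x, 60 mm along y, 20 mm thick; bore 18.5 mm, 2 mm chamfer). Rides with the plate; 105 mm above the table when the plate is up. x along the plate's length, through its two screw holes; z up.
- plate (a joint): How far the sprung plate is pressed down, m: 0 up, stop at 0.026. It pushes up on the flange with 5 N at the top plus 0.5 N per mm (12 N at 14 mm). The probe's bare weight does not sink it. That weight, about 3 N, is part of the push, so a gripper that holds the probe feels about 3 N less than the plate.
Mind the look-alikes: they are no part of the job. Leave any red or yellow look-alike of the fixture alone.

How it is judged:
By the outcome, as a careful person would: the job done as asked, in the order asked, and still so for the second after the job is handed in, while the arm keeps its last pose, push and grip.
It also fails if it takes over 54 s, if anything falls off the work surface, if the arm or the gripper's body presses on something with over 40 N, if the wrist force passes 120 N, or if a joint passes its speed limit or range.

## Working session

There is one attempt and no reset: what is moved stays moved. The work goes in short steps, Python scripts to look and compute and a tool call to move; the robot and the scene stay as the last step left them, time stands still between calls to the robot, and variables do not carry over. Pictures are saved under pics/ and viewed, at most 10 in all, crops included, and the job is handed in when it is done.

Besides the shell and the picture viewer there is one more tool, called after "Request:" as name(argument=value, ...), one argument or row to a line, values as JSON. move_arm: Moves the arm, as the interface text tells. Its arguments: {"type":"object","properties":{"steps":{"type":"array","items":{"type":"object","properties":{"dx":{"type":"number"},"dy":{"type":"number"},"dz":{"type":"number"},"spin":{"type":"number"}}}},"claw":{"type":"number"},"squeeze":{"type":"number"}},"required":["steps"]}

```bash
mkdir -p pics
cat > h.py <<'E'
import numpy as np, cv2
from bench import telemetry, imaging, job, r
def cam(n):
    c=imaging.camera(n); c['img']=np.asarray(c['img']); np.savez(f'pics/{n}.npz',**{k:np.asarray(c[k]) for k in('img','camera_matrix','R','t')}); return c
def load(n): return dict(np.load(f'pics/{n}.npz'))
def ray(c,u,v):
    R=np.array(c['R']);o=-R.T@np.array(c['t']);d=R.T@np.linalg.solve(np.array(c['camera_matrix']),[u,v,1.]);return o,d
def onz(c,u,v,z):
    o,d=ray(c,u,v);return o+d*(z-o[2])/d[2]
def proj(c,X):
    p=np.array(c['R'])@np.array(X)+np.array(c['t']);q=np.array(c['camera_matrix'])@p;return q[:2]/q[2]
def save(n,img): cv2.imwrite(n,cv2.cvtColor(img,cv2.COLOR_RGB2BGR))
E
python3 - <<'E'
from h import *
print(telemetry.read_state(), r.tips_ahead)
for n in('top','side'):
    c=cam(n);save(f'pics/{n}1.png',c['img']);o,d=ray(c,320,200);print(n,o,d)
E
```

```text
{'time': 0.0, 'joint_positions': array([-1.29257746,  0.33288634, -0.06468758,  1.4609683 ,  0.02164182,
        1.34986873, -0.08851089]), 'joint_vel': array([-8.44156915e-05,  3.13002090e-04, -4.72758422e-04, -3.50936738e-04,
        1.12376466e-04,  1.26510209e-03,  8.76835375e-04]), 'joint_torque': array([-1.07606971e-03, -6.23251963e+01,  2.40227545e-02, -3.89909112e+01,
       -6.14227192e-02,  3.95685935e-02,  1.28938705e-04]), 'ee_pos': array([0.18515811, 0.59680907, 0.40393181]), 'eef_rot': array([ 1.49838908e-01,  9.88710164e-01, -7.15219100e-04, -5.23598777e-05]), 'ft_force': array([ 0.48170829,  0.03228326, -0.49849788]), 'torque': array([ 0.00270287,  0.03972581, -0.02347848]), 'grip_force': 0.0, 'width': 0.0871382514664281} 0.1822
top [0.34648595 0.02395397 1.28853604] [ 0.09692264  0.01181467 -0.9953452 ]
side [ 0.27510642 -1.09739481  0.78848152] [ 0.12844691  0.85596878 -0.50082408]
```

View pics/top1.png

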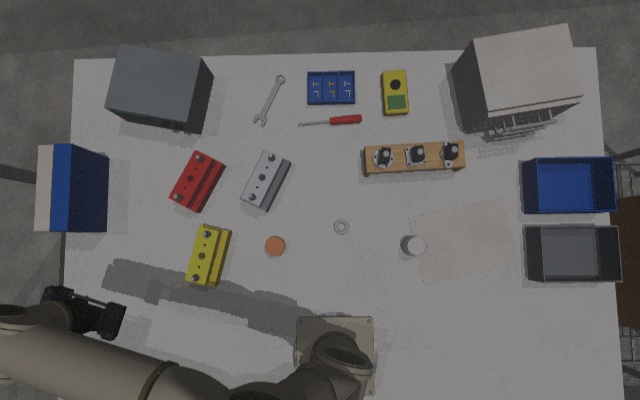

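View pics/side1.png

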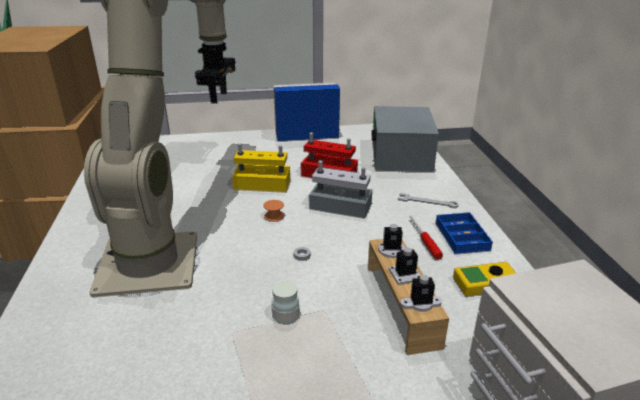

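The top view shows the grey fixture at about (265,180), between the red (197,181) and yellow (208,255) look-alikes. The rack is at (414,157) with three probes at (385,156), (417,153) and (451,151). I'll enlarge those to identify them.

Run:
```python
from h import *
t=load('top')['img'];s=load('side')['img']
f=lambda a:cv2.resize(a,(400,300),interpolation=cv2.INTER_CUBIC)
a=f(t[120:195,365-10:465]) if 0 else cv2.resize(t[125:190,355:475],(800,433),interpolation=cv2.INTER_CUBIC)
im=np.zeros((600,800,3),np.uint8)
im[:270]=cv2.resize(t[132:180,355:475],(800,270),interpolation=cv2.INTER_CUBIC)[:270]
im[270:,:400]=cv2.resize(s[215:315,360:460],(400,330),interpolation=cv2.INTER_CUBIC)
im[270:,400:]=cv2.resize(t[140:220,230:310],(400,330),interpolation=cv2.INTER_CUBIC)
save('pics/crop.png',np.clip(im*1.5,0,255).astype(np.uint8))
c=load('top')
for p in [(385,156),(417,153),(451,151)]:print(onz(c,*p,.13))
print(onz(c,265,180,.105))
```

```text
[ 0.58240303 -0.14824684  0.13      ]
[ 0.58958844 -0.23875109  0.13      ]
[ 0.59378509 -0.33446567  0.13      ]
[0.52222153 0.19723078 0.105     ]
```

View pics/crop.png

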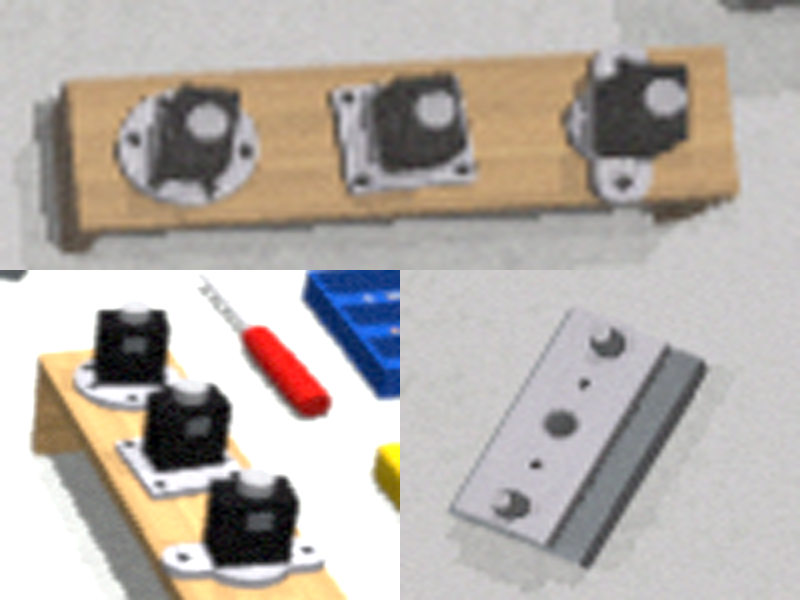

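The probe on the right of the rack, top view (451,151), is the two-eared one: it shows two rounded ears with screw holes. The left one (385,156) has a round flange and the middle one (417,153) a square flange. I'll use the grey fixture at (262,177), not the red or yellow one.

```bash
cat >> h.py <<'E'
from scipy.spatial.transform import Rotation as Ro
def goto(P,yaw_y):  # grasp point target P, direction (rad, world) of the tool y axis mod pi
    s=telemetry.read_state();R=Ro.from_quat(s['eef_rot']).as_matrix()
    g=np.array(s['ee_pos'])+.164*R[:,2]
    a=np.arctan2(R[1,1],R[0,1]);d=(yaw_y-a+np.pi/2)%np.pi-np.pi/2
    print('t',round(s['time'],2),'grasp',g.round(4),'yaw',round(a,4),'tilt',R[:2,2].round(4),'-> tool cm',(R.T@(np.array(P)-g)*100).round(2),'spin',round(-d,4),'F',np.round(s['ft_force'],1),'w',round(s['width'],4),'j7',s['joint_positions'][[4,6]].round(2))
E
python3 - <<'E'
from h import *
c=load('top')
e=[onz(c,445.75,143.6,.093),onz(c,448.3,164.5,.093)]
print(e,np.mean(e,0),np.linalg.norm(e[0]-e[1]),'ear dir',np.arctan2(*(e[0]-e[1])[1::-1]))
f=[onz(c,267,167.4,.105),onz(c,257.2,187,.105)];b=onz(c,262.2,177.1,.105)
print(f,np.mean(f,0),b,np.linalg.norm(f[0]-f[1]),np.arctan2(*(f[0]-f[1])[1::-1]))
print('cab',[onz(c,u,v,0) for u,v in[(470,125),(487,138),(560,122)]])
goto([.5,.18,.30],np.arctan2(*(f[0]-f[1])[1::-1])+np.pi/2)
w=cam('wrist');o,d=ray(w,320,200);print(o,d)
E
```

```text
[array([ 0.62392573, -0.33162512,  0.093     ]), array([ 0.56189232, -0.33644142,  0.093     ])] [ 0.59290902 -0.33403327  0.093     ] 0.06222009368504553 ear dir 0.07748510515088777
[array([0.55923428, 0.19142748, 0.105     ]), array([0.50201972, 0.21994232, 0.105     ])] [0.530627  0.2056849 0.105    ] [0.53085968 0.20542179 0.105     ] 0.0639265329785713 -0.4623543069598057
cab [array([ 0.70407463, -0.43772455,  0.        ]), array([ 0.66127575, -0.48872093,  0.        ]), array([ 0.7086101 , -0.71811587,  0.        ])]
t 0.1 grasp [0.1851 0.5966 0.24  ] yaw 1.27 tilt [-0.0003 -0.0012] -> tool cm [-42.42 -30.47  -5.95] spin 0.1616 F [ 0.4  0.3 -1.3] w 0.0871 j7 [ 0.02 -0.09]
[0.11198905 0.61877943 0.38518996] [ 0.27736542 -0.07806604 -0.95767553]
```

Request:
move_arm(
  steps=[
    {"dx":-4.05,"dy":-2.46,"dz":-0.4},
    {"dx":-4.05,"dy":-2.46,"dz":-0.4},
    {"dx":-4.05,"dy":-2.46,"dz":-0.4},
    {"dx":-4.05,"dy":-2.46,"dz":-0.4},
    {"dx":-4.05,"dy":-2.46,"dz":-0.4},
    {"dx":-4.05,"dy":-2.46},
    {"dx":-4.05,"dy":-2.46},
    {"dx":-4.05,"dy":-2.46},
    {"dx":-4.05,"dy":-2.46},
    {"dx":-4.05,"dy":-2.46},
    {"dx":-4.05,"dy":-2.46},
    {"spin":0.15},
  ],
  claw=8.7,
)

```text
$.steps[0]: bad value
```

Request:
move_arm(
  steps=[
    {},
    {},
    {},
  ],
)

```text
$.steps[0]: bad value
```

Run:
```python
from h import *
goto([.531,.2055,.26],1.109)
w=cam('wrist');save('pics/w1.png',w['img']);print(proj(w,[.531,.2055,.105]))
goto([.593,-.334,.30],1.648)
```

```text
t 0.15 grasp [0.1851 0.5967 0.2401] yaw 1.27 tilt [-0.0002 -0.001 ] -> tool cm [-44.62 -27.11  -1.95] spin 0.161 F [-0.6  0.1 -0.1] w 0.087 j7 [ 0.02 -0.09]
[118.47900013 508.52161569]
t 0.2 grasp [0.1851 0.5967 0.2403] yaw 1.27 tilt [-0.0002 -0.0008] -> tool cm [-66.53 -76.81  -5.91] spin -0.378 F [0.1 0.7 0.1] w 0.0871 j7 [ 0.02 -0.09]
```

View pics/w1.png

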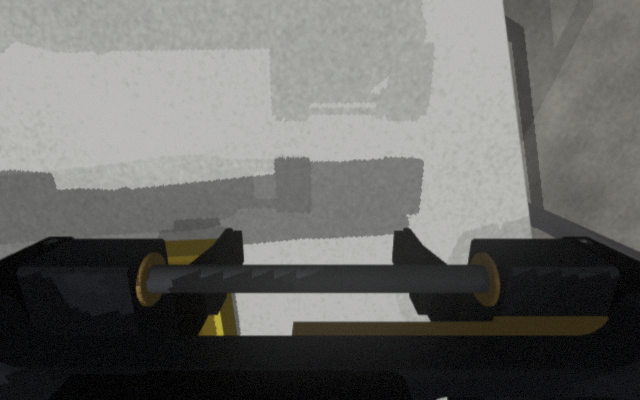

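The first wrist view only shows the table, with the fingers near row 280. The moves were refused because every row needs all four fields, so I'll resend them.

Request:
move_arm(
  steps=[
    {"dx":-4.05,"dy":-2.46,"dz":-0.4,"spin":0},
    {"dx":-4.05,"dy":-2.46,"dz":-0.4,"spin":0},
    {"dx":-4.05,"dy":-2.46,"dz":-0.4,"spin":0},
    {"dx":-4.05,"dy":-2.46,"dz":-0.4,"spin":0},
    {"dx":-4.05,"dy":-2.46,"dz":-0.4,"spin":0},
    {"dx":-4.05,"dy":-2.46,"dz":0,"spin":0},
    {"dx":-4.05,"dy":-2.46,"dz":0,"spin":0},
    {"dx":-4.05,"dy":-2.46,"dz":0,"spin":0},
    {"dx":-4.05,"dy":-2.46,"dz":0,"spin":0},
    {"dx":-4.05,"dy":-2.46,"dz":0,"spin":0},
    {"dx":-4.05,"dy":-2.46,"dz":0,"spin":0},
    {"dx":0,"dy":0,"dz":0,"spin":0.149},
  ],
  claw=8.7,
)

```text
time: 1.4
ee_pos: [0.5339, 0.1998, 0.4247]
eef_rot: [0.226, 0.974, -0.001, 0.001]
ft_force: [0.4, -0.4, -0.2]
width: 0.0871
grip_force: 0.0
```

Request:
move_arm(
  steps=[
    {"dx":0,"dy":0,"dz":0,"spin":0},
    {"dx":0,"dy":0,"dz":0,"spin":0},
    {"dx":0,"dy":0,"dz":0,"spin":0},
  ],
)

```text
time: 1.7
ee_pos: [0.5298, 0.2078, 0.4247]
eef_rot: [0.22, 0.975, 0.0, -0.0]
ft_force: [0.1, -0.3, 0.9]
width: 0.0873
grip_force: 0.0
```

Run:
```python
from h import *
goto([.531,.2055,.26],1.109)
w=cam('wrist');save('pics/w2.png',w['img']);print(proj(w,[.531,.2055,.105]))
goto([.593,-.334,.26],1.648)
```

```text
t 1.7 grasp [0.5297 0.2079 0.2607] yaw 1.1262 tilt [-0.0004  0.0004] -> tool cm [-0.22 -0.16  0.07] spin 0.0172 F [ 0.1 -0.3  0.9] w 0.0873 j7 [-0.06  0.72]
[316.3975645  188.78001591]
t 1.75 grasp [0.5298 0.2077 0.2607] yaw 1.1254 tilt [-0.0002  0.0004] -> tool cm [-29.04 -46.17   0.05] spin -0.5226 F [-0.4  0.8 -0.4] w 0.0868 j7 [-0.06  0.72]
```

View pics/w2.png

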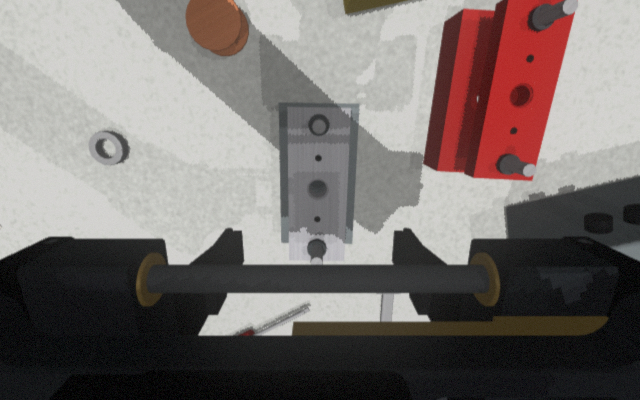

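The wrist view shows the grey fixture below the tool, bore at about (317,188) and screw holes at (318,157) and (317,219). I'll measure these finely and then go to the rack.

Run:
```python
from h import *
w=load('wrist');g=cv2.cvtColor(w['img'],cv2.COLOR_RGB2GRAY)
pts=[]
for u,v,h in[(318,157,7),(317,188,15),(317,219,7)]:
    p=g[v-h:v+h+1,u-h:u+h+1].astype(float);m=p<(p.min()+np.median(np.r_[p[0],p[-1]]))/2
    n,l,st,ce=cv2.connectedComponentsWithStats(m.astype(np.uint8));i=1+np.argmax(st[1:,4])
    q=ce[i]+[u-h,v-h];X=onz(w,*q,.105);pts.append(X);print(q.round(1),st[i],X.round(4))
d=pts[0]-pts[2];print(np.linalg.norm(d),(pts[0]+pts[2])/2,np.arctan(d[1]/d[0]))
```

```text
[317.9 157.7] [ 4  5  7  6 31] [0.5029 0.2205 0.105 ]
[317.4 188.2] [  7   7  18  18 245] [0.5309 0.2067 0.105 ]
[316.8 218.7] [ 4  4  6  6 26] [0.5604 0.1919 0.105 ]
0.0642399235595285 [0.53167015 0.20622236 0.105     ] -0.462307406488436
```

Request:
move_arm(
  steps=[
    {"dx":-2.42,"dy":-3.85,"dz":0,"spin":0},
    {"dx":-2.42,"dy":-3.85,"dz":0,"spin":0},
    {"dx":-2.42,"dy":-3.85,"dz":0,"spin":0},
    {"dx":-2.42,"dy":-3.85,"dz":0,"spin":0},
    {"dx":-2.42,"dy":-3.85,"dz":0,"spin":0},
    {"dx":-2.42,"dy":-3.85,"dz":0,"spin":0},
    {"dx":-2.42,"dy":-3.85,"dz":0,"spin":0},
    {"dx":-2.42,"dy":-3.85,"dz":0,"spin":0},
    {"dx":-2.42,"dy":-3.85,"dz":0,"spin":0},
    {"dx":-2.42,"dy":-3.85,"dz":0,"spin":0},
    {"dx":-2.42,"dy":-3.85,"dz":0,"spin":0},
    {"dx":-2.42,"dy":-3.85,"dz":0,"spin":0},
  ],
)

```text
time: 2.95
ee_pos: [0.5917, -0.3365, 0.4247]
eef_rot: [0.221, 0.975, 0.0, 0.0]
ft_force: [0.8, 0.8, 0.6]
width: 0.0872
grip_force: 0.0
```

Request:
move_arm(
  steps=[
    {"dx":0,"dy":0,"dz":0,"spin":-0.131},
    {"dx":0,"dy":0,"dz":0,"spin":-0.131},
    {"dx":0,"dy":0,"dz":0,"spin":-0.131},
    {"dx":0,"dy":0,"dz":0,"spin":-0.131},
    {"dx":0,"dy":0,"dz":0,"spin":0},
    {"dx":0,"dy":0,"dz":0,"spin":0},
    {"dx":0,"dy":0,"dz":0,"spin":0},
  ],
)

```text
time: 3.65
ee_pos: [0.5913, -0.3355, 0.4247]
eef_rot: [-0.036, 0.999, 0.0, 0.0]
ft_force: [0.6, -0.6, -0.0]
width: 0.087
grip_force: 0.0
```

Run:
```python
from h import *
goto([.593,-.334,.26],1.648)
w=cam('wrist');save('pics/w3.png',w['img']);print(proj(w,[.593,-.334,.153]))
```

```text
t 3.65 grasp [ 0.5913 -0.3354  0.2607] yaw 1.643 tilt [-0.      0.0003] -> tool cm [-0.18  0.13  0.07] spin -0.005 F [ 0.6 -0.6 -0. ] w 0.087 j7 [-0.23  2.24]
[319.48028314 202.54593083]
```

View pics/w3.png

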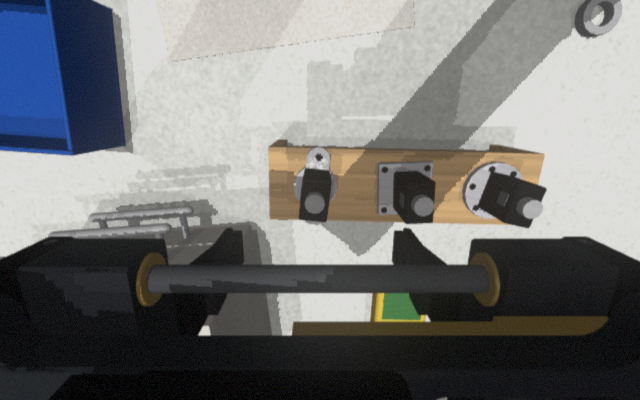

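Wrist view: the two-eared probe is at left, ear hole (319,157) and connector (314,203). The middle flange is square and the right one round. The cabinet handles are near (190,205), so I'll measure the probe and that clearance.

Run:
```python
from h import *
w=load('wrist');g=cv2.cvtColor(w['img'],cv2.COLOR_RGB2GRAY)
def blob(u,v,h,bright):
    p=g[v-h:v+h+1,u-h:u+h+1].astype(float);th=(p.min()+p.max())/2
    m=(p>th) if bright else (p<th)
    n,l,st,ce=cv2.connectedComponentsWithStats(m.astype(np.uint8));i=l[h,h] or 1+np.argmax(st[1:,4])
    return ce[i]+[u-h,v-h],st[i]
e,s1=blob(318,157,5,False);k,s2=blob(314,203,11,True);print(e,s1,k,s2)
E=onz(w,*e,.093);K=onz(w,*k,.153);print(E,K,np.linalg.norm((E-K)[:2]),np.arctan((K-E)[1]/(K-E)[0]))
c=load('top')
# triangulate cabinet handle near end: wrist (190,206)
for z in(.05,.1,.15,.2,.25):
    X=onz(w,190,206,z);print(z,X.round(3),proj(c,X).round(0))
t=c['img'][90:160,440:600];v=w['img'][180:250,30:260]
save('pics/c2.png',np.clip(1.5*np.vstack([cv2.resize(t,(680,297)),cv2.resize(v,(680,207))]),0,255).astype(np.uint8))
```

```text
[318.57142857 156.78571429] [ 2  1  8  8 42] [314.20886076 203.44303797] [  2   2  20  20 316]
[ 0.56243803 -0.3367942   0.093     ] [ 0.59414494 -0.33850723  0.153     ] 0.03175315302121417 -0.05397431256009668
0.05 [ 0.641 -0.489  0.05 ] [494. 141.]
0.1 [ 0.623 -0.468  0.1  ] [494. 143.]
0.15 [ 0.605 -0.447  0.15 ] [494. 145.]
0.2 [ 0.588 -0.427  0.2  ] [494. 147.]
0.25 [ 0.57  -0.406  0.25 ] [494. 150.]
```

View pics/c2.png

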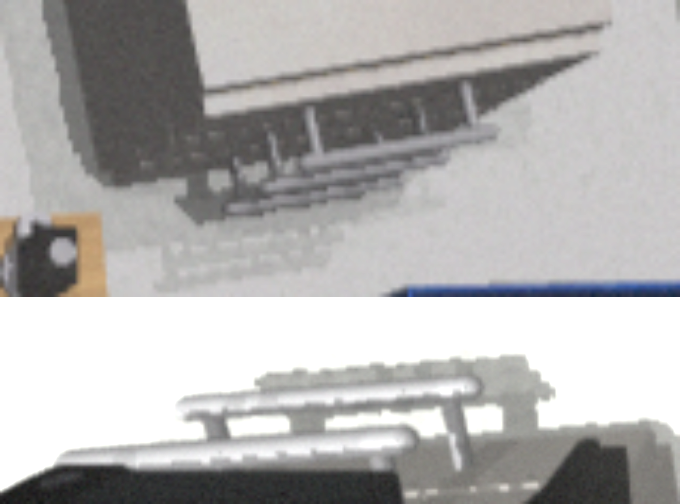

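Request:
move_arm(
  steps=[
    {"dx":-0.25,"dy":-0.28,"dz":0,"spin":0},
    {"dx":0,"dy":0,"dz":1,"spin":0.1},
    {"dx":0,"dy":0,"dz":2,"spin":0},
    {"dx":0,"dy":0,"dz":1,"spin":0},
    {"dx":0,"dy":0,"dz":0,"spin":0},
    {"dx":0,"dy":0,"dz":0,"spin":0},
    {"dx":0,"dy":0,"dz":0,"spin":0},
  ],
)

```text
time: 4.4
ee_pos: [0.594, -0.3386, 0.3858]
eef_rot: [0.013, 1.0, -0.0, 0.001]
ft_force: [0.2, -0.2, 0.7]
width: 0.0868
grip_force: 0.0
```

Run:
```python
from h import *
goto([.594,-.338,.118],1.54)
w=cam('wrist');a=proj(w,[.5624,-.3368,.093]);b=proj(w,[.594,-.338,.153]);print(a,b)
u,v=320,190
save('pics/w4.png',np.clip(1.6*cv2.resize(w['img'][130:280,250:390],(560,600),interpolation=cv2.INTER_CUBIC),0,255).astype(np.uint8))
```

```text
t 4.4 grasp [ 0.5942 -0.3387  0.2218] yaw 1.545 tilt [ 0.0012 -0.0006] -> tool cm [ 0.03  0.08 10.38] spin 0.005 F [ 0.2 -0.2  0.7] w 0.0868 j7 [-0.25  2.16]
[319.31977596 159.88231889] [319.17875274 215.31706679]
```

View pics/w4.png

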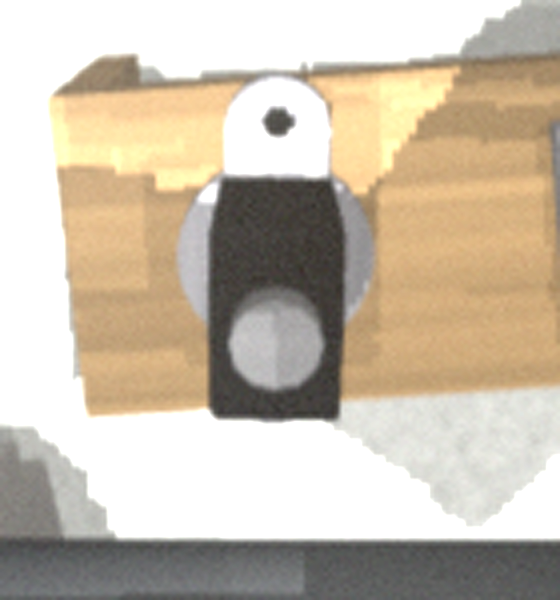

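The crop shows the ear hole at (319.5,160.5) and the connector at (319,215), as predicted, with the head square to the tool. I'll descend and grip gently first.

Request:
move_arm(
  steps=[
    {"dx":0,"dy":0.05,"dz":2,"spin":0},
    {"dx":0,"dy":0,"dz":2,"spin":0},
    {"dx":0,"dy":0,"dz":2,"spin":0},
    {"dx":0,"dy":0,"dz":2,"spin":0},
    {"dx":0,"dy":0,"dz":1.3,"spin":0},
    {"dx":0,"dy":0,"dz":1,"spin":0},
    {"dx":0,"dy":0,"dz":0,"spin":0},
    {"dx":0,"dy":0,"dz":0,"spin":0},
    {"dx":0,"dy":0,"dz":0,"spin":0},
  ],
)

```text
time: 5.35
ee_pos: [0.5941, -0.3381, 0.2828]
eef_rot: [0.013, 1.0, -0.0, 0.001]
ft_force: [0.1, -0.5, 0.4]
width: 0.0869
grip_force: 0.0
```

Request:
move_arm(
  steps=[
    {"dx":0,"dy":0,"dz":0,"spin":0},
    {"dx":0,"dy":0,"dz":0,"spin":0},
    {"dx":0,"dy":0,"dz":0,"spin":0},
    {"dx":0,"dy":0,"dz":0,"spin":0},
    {"dx":0,"dy":0,"dz":0,"spin":0},
    {"dx":0,"dy":0,"dz":0,"spin":0},
    {"dx":0,"dy":0,"dz":0,"spin":0},
    {"dx":0,"dy":0,"dz":0,"spin":0},
    {"dx":0,"dy":0,"dz":0,"spin":0},
    {"dx":0,"dy":0,"dz":0,"spin":0},
  ],
  claw=0,
  squeeze=5,
)

```text
time: 6.35
ee_pos: [0.5938, -0.3379, 0.2817]
eef_rot: [0.013, 1.0, 0.0, 0.0]
ft_force: [-0.3, -0.1, -0.4]
width: 0.0257
grip_force: 5.0
```

Run:
```python
from h import *
goto([.594,-.338,.118],1.54);print(telemetry.read_state()['torque'],telemetry.read_state()['grip_force'])
```

```text
t 6.35 grasp [ 0.5939 -0.3379  0.1177] yaw 1.545 tilt [0. 0.] -> tool cm [-0.01 -0.01 -0.03] spin 0.005 F [-0.3 -0.1 -0.4] w 0.0257 j7 [-0.29  2.19]
[-0.04314107  0.01295992 -0.04426453] 4.968246891803574
```

Request:
move_arm(
  steps=[
    {"dx":0,"dy":0,"dz":0,"spin":0},
    {"dx":0,"dy":0,"dz":0,"spin":0},
    {"dx":0,"dy":0,"dz":0,"spin":0},
    {"dx":0,"dy":0,"dz":-0.5,"spin":0},
    {"dx":0,"dy":0,"dz":-1,"spin":0},
    {"dx":0,"dy":0,"dz":-2,"spin":0},
    {"dx":0,"dy":0,"dz":-2.5,"spin":0},
    {"dx":0,"dy":0,"dz":-3,"spin":0},
    {"dx":0,"dy":0,"dz":-3,"spin":0},
    {"dx":0,"dy":0,"dz":-3,"spin":0},
    {"dx":0,"dy":0,"dz":-1,"spin":0},
    {"dx":0,"dy":0,"dz":0,"spin":0},
  ],
  squeeze=40,
)

```text
time: 7.55
ee_pos: [0.5938, -0.3382, 0.4433]
eef_rot: [0.013, 1.0, -0.001, 0.001]
ft_force: [1.1, -0.7, -3.1]
width: 0.0259
grip_force: 39.9
```

Run:
```python
from h import *
goto([.5312,.2063,.28],1.1085);print(telemetry.read_state()['grip_force'])
```

```text
t 7.55 grasp [ 0.5942 -0.3383  0.2793] yaw 1.5449 tilt [ 0.0025 -0.0011] -> tool cm [ 7.71 54.28 -0.14] spin 0.4364 F [ 1.1 -0.7 -3.1] w 0.0259 j7 [-0.24  2.15]
39.90851720329374
```

Request:
move_arm(
  steps=[
    {"dx":0.643,"dy":4.525,"dz":0,"spin":0},
    {"dx":0.643,"dy":4.525,"dz":0,"spin":0},
    {"dx":0.643,"dy":4.525,"dz":0,"spin":0},
    {"dx":0.643,"dy":4.525,"dz":0,"spin":0},
    {"dx":0.643,"dy":4.525,"dz":0,"spin":0},
    {"dx":0.643,"dy":4.525,"dz":0,"spin":0},
    {"dx":0.643,"dy":4.525,"dz":0,"spin":0},
    {"dx":0.643,"dy":4.525,"dz":0,"spin":0},
    {"dx":0.643,"dy":4.525,"dz":0,"spin":0},
    {"dx":0.643,"dy":4.525,"dz":0,"spin":0},
    {"dx":0.643,"dy":4.525,"dz":0,"spin":0},
    {"dx":0.643,"dy":4.525,"dz":0,"spin":0},
  ],
)

```text
time: 8.75
ee_pos: [0.5298, 0.2087, 0.4398]
eef_rot: [0.013, 1.0, -0.0, -0.001]
ft_force: [0.8, -0.9, -3.0]
width: 0.0257
grip_force: 39.9
```

Request:
move_arm(
  steps=[
    {"dx":0,"dy":0,"dz":0,"spin":0.109},
    {"dx":0,"dy":0,"dz":0,"spin":0.109},
    {"dx":0,"dy":0,"dz":0,"spin":0.109},
    {"dx":0,"dy":0,"dz":0,"spin":0.109},
    {"dx":0,"dy":0,"dz":0,"spin":0},
    {"dx":0,"dy":0,"dz":0,"spin":0},
    {"dx":0,"dy":0,"dz":0,"spin":0},
    {"dx":0,"dy":0,"dz":0,"spin":0},
  ],
)

```text
time: 9.55
ee_pos: [0.5307, 0.2068, 0.4415]
eef_rot: [0.228, 0.974, -0.0, -0.0]
ft_force: [-0.1, -0.4, -2.6]
width: 0.0257
grip_force: 39.9
```

Run:
```python
from h import *
goto([.5312,.2063,.28],1.1085)
w=cam('wrist');save('pics/w5.png',np.clip(1.5*w['img'],0,255).astype(np.uint8));print(proj(w,[.5312,.2063,.105]))
c=cam('side');print(proj(c,[.5312,.2063,.105]))
```

```text
t 9.55 grasp [0.5306 0.2068 0.2775] yaw 1.1105 tilt [-0.0004 -0.0001] -> tool cm [-0.07 -0.02 -0.25] spin 0.002 F [-0.1 -0.4 -2.6] w 0.0257 j7 [-0.05  0.7 ]
[317.78124414 183.53992545]
[340.73229918 174.81961206]
```

View pics/w5.png

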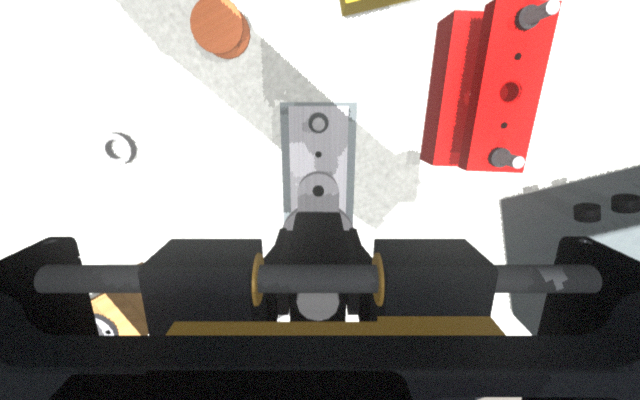

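The probe's ear hole is at (318,190) and the plate's screw hole at (318,154), in line. I'll compute the residual offset from those.

Run:
```python
from h import *
w=load('wrist');g=cv2.cvtColor(w['img'],cv2.COLOR_RGB2GRAY)
s=telemetry.read_state();R=Ro.from_quat(s['eef_rot']).as_matrix();G=s['ee_pos']+.164*R[:,2]
def blob(u,v,h):
    p=g[v-h:v+h+1,u-h:u+h+1].astype(float);m=p<(p.min()+np.median(p))/2
    n,l,st,ce=cv2.connectedComponentsWithStats(m.astype(np.uint8));i=1+np.argmax(st[1:,4]);return ce[i]+[u-h,v-h],st[i,4]
e,n=blob(318,190,8);p,m=blob(318,154,7);print(e,n,p,m)
E=onz(w,*e,G[2]-.025);P=onz(w,*p,.105)
print('ear in tool mm',R.T@(E-G)*1e3,'plate hole in tool mm',R.T@(P-G)*1e3)
print('seat est in tool',R.T@(np.array([.5312,.2063,.105])-G)*1e3)
```

```text
[317.92391304 190.58695652] 92 [317.88461538 154.        ] 26
ear in tool mm [30.91728843 -0.41685572 25.00256054] plate hole in tool mm [ 30.94422634  -0.23598154 172.65111631]
seat est in tool [ -0.69848749  -0.29910348 172.64846835]
```

Request:
move_arm(
  steps=[
    {"dx":-0.03,"dy":0,"dz":1.5,"spin":0},
    {"dx":0,"dy":0,"dz":2,"spin":0},
    {"dx":0,"dy":0,"dz":2,"spin":0},
    {"dx":0,"dy":0,"dz":1,"spin":0},
    {"dx":0,"dy":0,"dz":0.5,"spin":0},
    {"dx":0,"dy":0,"dz":0.5,"spin":0},
    {"dx":0,"dy":0,"dz":0.5,"spin":0},
    {"dx":0,"dy":0,"dz":0.5,"spin":0},
    {"dx":0,"dy":0,"dz":0,"spin":0},
    {"dx":0,"dy":0,"dz":0,"spin":0},
  ],
)

```text
time: 10.65
ee_pos: [0.531, 0.2068, 0.3569]
eef_rot: [0.229, 0.973, 0.0, 0.0]
ft_force: [-0.1, -0.4, -2.7]
width: 0.0256
grip_force: 39.9
```

Run:
```python
from h import *
goto([.5312,.2063,.138],1.1085)
```

```text
t 10.65 grasp [0.5311 0.2068 0.1929] yaw 1.109 tilt [0.0001 0.0001] -> tool cm [-0.03 -0.04  5.49] spin 0.0005 F [-0.1 -0.4 -2.7] w 0.0256 j7 [-0.07  0.71]
```

Inserted about 15 mm with no extra force; continuing.

Request:
move_arm(
  steps=[
    {"dx":0,"dy":0,"dz":0.7,"spin":0},
    {"dx":0,"dy":0,"dz":0.7,"spin":0},
    {"dx":0,"dy":0,"dz":0.7,"spin":0},
    {"dx":0,"dy":0,"dz":0.7,"spin":0},
    {"dx":0,"dy":0,"dz":0.7,"spin":0},
    {"dx":0,"dy":0,"dz":0.7,"spin":0},
    {"dx":0,"dy":0,"dz":0.5,"spin":0},
    {"dx":0,"dy":0,"dz":0.2,"spin":0},
    {"dx":0,"dy":0,"dz":0,"spin":0},
    {"dx":0,"dy":0,"dz":0,"spin":0},
    {"dx":0,"dy":0,"dz":0,"spin":0},
  ],
)

```text
time: 11.75
ee_pos: [0.5311, 0.2068, 0.3081]
eef_rot: [0.229, 0.973, 0.0, 0.0]
ft_force: [-0.4, -0.4, -3.1]
width: 0.0254
grip_force: 39.9
```

Run:
```python
from h import *
goto([.5312,.2063,.138],1.1085);print(telemetry.read_state()['torque'])
w=cam('wrist');c=cam('side')
a=w['img'][90:330,200:440];b=c['img'][130:230,280:400]
save('pics/w6.png',np.clip(1.4*np.hstack([cv2.resize(a,(400,400)),cv2.resize(b,(400,400)[::1])]),0,255).astype(np.uint8))
```

```text
t 11.75 grasp [0.5312 0.2069 0.1441] yaw 1.109 tilt [0.0005 0.0004] -> tool cm [-0.03 -0.05  0.61] spin 0.0005 F [-0.4 -0.4 -3.1] w 0.0254 j7 [-0.08  0.72]
[-0.07075272 -0.02156675  0.00226186]
```

View pics/w6.png

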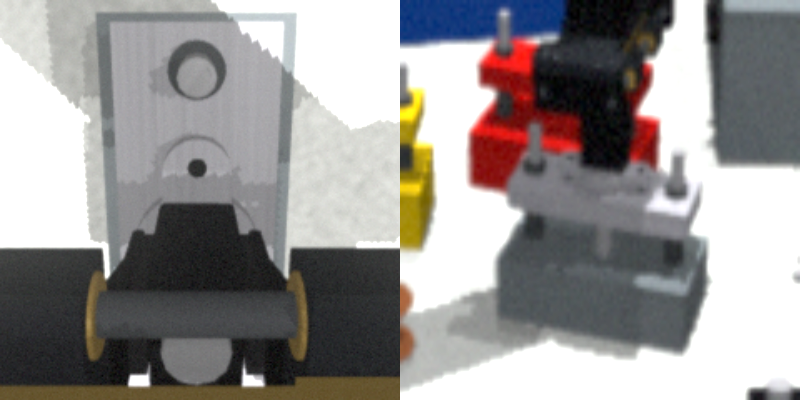

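The stem is through the plate's bore and the ears lie along the plate between the pillars. Now onto the plate, then the press.

Request:
move_arm(
  steps=[
    {"dx":0,"dy":0,"dz":0.3,"spin":0},
    {"dx":0,"dy":0,"dz":0.2,"spin":0},
    {"dx":0,"dy":0,"dz":0.2,"spin":0},
    {"dx":0,"dy":0,"dz":0.2,"spin":0},
    {"dx":0,"dy":0,"dz":0.2,"spin":0},
    {"dx":0,"dy":0,"dz":0.2,"spin":0},
    {"dx":0,"dy":0,"dz":0,"spin":0},
    {"dx":0,"dy":0,"dz":0,"spin":0},
    {"dx":0,"dy":0,"dz":0,"spin":0},
    {"dx":0,"dy":0,"dz":0,"spin":0},
  ],
)

```text
time: 12.85
ee_pos: [0.5309, 0.2068, 0.295]
eef_rot: [0.229, 0.973, 0.0, -0.0]
ft_force: [-4.7, -1.3, 5.5]
width: 0.0255
grip_force: 39.9
```

Run:
```python
from h import *
goto([.5312,.2068,.124],1.1085);print(telemetry.read_state()['torque'])
```

```text
t 12.85 grasp [0.5309 0.2068 0.131 ] yaw 1.109 tilt [-0.0001  0.0001] -> tool cm [-0.02  0.01  0.7 ] spin 0.0005 F [-4.7 -1.3  5.5] w 0.0255 j7 [-0.08  0.72]
[-0.37715996  0.87375116  0.03821775]
```

Consistent: 7 mm sunk at about 8.5 N on the plate. I'll relieve the small side force and sink the remaining 7 mm.

Request:
move_arm(
  steps=[
    {"dx":0.03,"dy":-0.03,"dz":0.1,"spin":0},
    {"dx":0,"dy":0,"dz":0.1,"spin":0},
    {"dx":0,"dy":0,"dz":0.1,"spin":0},
    {"dx":0,"dy":0,"dz":0.1,"spin":0},
    {"dx":0,"dy":0,"dz":0.1,"spin":0},
    {"dx":0,"dy":0,"dz":0.1,"spin":0},
    {"dx":0,"dy":0,"dz":0.1,"spin":0},
    {"dx":0,"dy":0,"dz":0,"spin":0},
    {"dx":0,"dy":0,"dz":0,"spin":0},
    {"dx":0,"dy":0,"dz":0,"spin":0},
    {"dx":0,"dy":0,"dz":0,"spin":0},
  ],
)

```text
time: 13.95
ee_pos: [0.5308, 0.2067, 0.2885]
eef_rot: [0.229, 0.973, 0.0, 0.0]
ft_force: [-3.6, -1.4, 9.2]
width: 0.0256
grip_force: 39.9
```

Run:
```python
from h import *
goto([.5312,.2068,.124],1.1085);print(telemetry.read_state()['torque'])
```

```text
t 13.95 grasp [0.5309 0.2068 0.1245] yaw 1.109 tilt [0.0008 0.0006] -> tool cm [-0.03  0.01  0.05] spin 0.0005 F [-3.6 -1.4  9.2] w 0.0256 j7 [-0.09  0.73]
[-0.43878166  0.98474927  0.01877853]
```

Request:
move_arm(
  steps=[
    {"dx":0.03,"dy":0,"dz":0,"spin":0},
    {"dx":0,"dy":0,"dz":0,"spin":0},
    {"dx":0,"dy":0,"dz":0,"spin":0},
    {"dx":0,"dy":0,"dz":0,"spin":0},
    {"dx":0,"dy":0,"dz":0,"spin":0},
  ],
)

```text
time: 14.45
ee_pos: [0.5307, 0.2067, 0.2886]
eef_rot: [0.229, 0.973, 0.0, 0.001]
ft_force: [-3.1, -2.3, 8.8]
width: 0.0257
grip_force: 39.9
```

Run:
```python
from h import *
w=cam('wrist');g=cv2.cvtColor(w['img'],cv2.COLOR_RGB2GRAY)
goto([.5312,.2068,.124],1.1085)
s=telemetry.read_state();R=Ro.from_quat(s['eef_rot']).as_matrix();G=s['ee_pos']+.164*R[:,2]
q=proj(w,G+R@np.array([.0309,-.0004,.025]));u,v=q.round().astype(int);h=8
p=g[v-h:v+h+1,u-h:u+h+1].astype(float);m=p<(p.min()+np.median(p))/2
n,l,st,ce=cv2.connectedComponentsWithStats(m.astype(np.uint8));i=1+np.argmax(st[1:,4])
e=ce[i]+[u-h,v-h];print('pred',q,'seen',e,st[i,4],'tool mm',R.T@(onz(w,*e,G[2]-.025)-G)*1e3)
```

```text
t 14.5 grasp [0.5309 0.2068 0.1246] yaw 1.1087 tilt [0.0013 0.0006] -> tool cm [-0.02  0.02  0.06] spin 0.0002 F [-2.7 -1.3  8. ] w 0.0255 j7 [-0.09  0.73]
pred [317.8069428  190.40564817] seen [317.87912088 190.54945055] 91 tool mm [30.821479   -0.35830291 24.97234335]
```

```bash
python3 -c "
from h import *
print(job.close_job())"
```

```text
the job is handed in; nothing more can be done
None
```

The job is handed in: the two-eared probe is seated in the grey fixture with its ears along the plate, still gripped and pressed with about 12 N (plate sunk about 13–14 mm), and the arm never touched the other two probes in the rack.

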